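Index the dividing wheel on by one hole

ROBOT

A 6-joint arm with a two-finger parallel gripper is mounted at the origin on the work surface. World frame = base frame: x ahead of the robot, y to its left, z up, the work surface at z = 0. Lengths are in mm, angles in rad, forces in N, time in s.
With the tool pointing down it reaches from about 275 to 750 mm from the base axis. Payload 10.2 kg.
Tool frame: the origin (TCP) lies at the very end of the fingers, on their centre line; the grasp point (between the pads) lies 19 mm behind it; x points along the fingers, y is the direction in which the jaws open and shut, and the axes are right-handed (so a half turn about x gives the same grasp; the last joint's range is limited). The gripper opens to 85 mm and grips with 20 to 120 N. Pads are 22 mm wide; open, the fingers measure 114 mm over their backs; the gripper's body (76 mm by 85 mm) begins 54 mm behind the grasp point. The pads swing forward as they close: fully open they stand 13 mm farther back than shut.
Start: joints at [-1.481, 0.313, 1.498, -0, 1.331, -0.223], TCP at [161.542, -499.535, 231.294] pointing down, gripper open.
Joint ranges: [-2.94, 2.94], [-0.97, 2.17], [0.19, 2.56], [-1.23, 4.37], [0.02, 3.11], [-2.88, 2.88]. Speed limits (rad/s): [2.39, 2.39, 3.01, 3.14, 3.14, 3.14].

INTERFACE

Orientations are given as a unit quaternion [w, x, y, z].
In Python, from rig import ctrl gives the robot as it stands. The module is installed in compiled form; this text tells all that it offers.
- The arm moves only by the tool move_arm, never from a script. Its argument "targets" is a list that holds one entry, the list of rows, each a list of 7 numbers: the opening, from 0 (shut) to 1 (fully open), then the shift along the tool's x, y, z each as a share of 150 mm, from -1 to 1, then the turn, a rotation vector about the tool's x, y, z each as a share of 60 degrees, from -1 to 1. A call has 1 to 5 rows; each row shifts and turns the commanded pose from where the row before left it, along the tool's axes as they then stand; what a row does not reach is not made up. A row lasts 1/10 s, in which the tool goes at most 50 mm and 8.59 degrees, less where a joint would pass 70% of its speed; a pose out of reach is approached as far as the arm can. A call with a number of a shift or a turn outside -1 to 1 is refused whole. A call with a gripper value outside its range is refused whole. The fingers move at their own pace and stop on an object; "force" is the grip in N (left out, the last holds). Time passes only in rows, so rows that do not move let the fingers close. It gives the time, the measured TCP pose, the force and the opening at its end, in the units of the state.
- ctrl.sense(): the state, without advancing time (a new reading comes with each control period).
- ctrl.capture(name): name is "scene" or "top"; returns the picture (420x560x3 uint8, red, green, blue); there is no depth.
- ctrl.calibration(name): a dict with "camera_matrix" (3x3 intrinsics, pixels), "extrinsics" (4x4, takes a point from world to camera coordinates). Camera axes: x right, y down, z forward; pixel columns grow to the right and rows downward; lengths in mm; the calibration is good to about 2 mm. A picture is of the moment at which its call begins. calibration takes no time and is no camera call.
- ctrl.finish_job(): hands the job in, once; it reports no verdict.
Trained networks look in the newest picture that a camera, given by its name, has taken for a name from the list of things; names that differ only in an ending like _2 or _b are one class to them, and where a whole thing is asked for, a point or a joint stands for the part that bears it (a point fixed in the world has none). Each returns a list of dicts, best first, with "confidence" (0 to 1); they miss things now and then, are a little off and sometimes report something else, mostly with a low value. They report only what shows in the picture. A call takes as long as a camera call. They do not tell look-alikes from the thing itself.
- ctrl.recognise(label, camera): "point" ([row, column] in pixels, amid what is visible of it).
- ctrl.cut_out(label, camera): "pixels" (420x560 bool, what is visible of it) and "point" ([row, column] in pixels, amid what is visible of it).
The state is a dict: "time_s": time; "joints": joint angles; "dq": joint speeds; "tau": joint torques, N m; "eef_pos": TCP position; "ee_rot": TCP orientation; "force": force on the tool from outside, world axes, zero at the start; "wrist_torque": the same for the moment, N m; "grip_width": opening from 0.0 (shut) to 1.0 (fully open).
Only numpy, scipy, OpenCV 4.12 (cv2) and the standard library are available. Lean on these libraries where they do the work, as an engineer would, in place of code of your own. Each camera call takes 0.05 s, during which the arm holds its last target.

TASK

The bowl on the dividing wheel has had a flute pressed into it; turn it on by one division for the next. Hook a fingertip under the pull ring, lift the spring index pin out of its hole, swing the arm clockwise (seen from above) to the very next hole, let the pin drop fully home there and take the finger out of the ring. Go gently and do not grip the ring; keep clear of the bowl, which must stay centred on the wheel, and leave the other things on the bench and plate where they are.

Things in the scene. Friction and masses are not known exactly. Their poses are not given: they have to be found in the camera images.
- divider: fixed part of a bench dividing wheel: iron foot and steel dividing plate, a disc 411 mm across, its top 48 mm above the bench, with 24 holes of 10 mm, 15 degrees apart, on a circle of 183 mm radius. Place and yaw (within 0.35 rad) vary. Origin: on the turning axis at bench height; z up; its -x axis points roughly at the robot, through the hole where the pin starts
- wheel_centre (a point): centre of the top of the wheelhead (aluminium disc 260 mm across, top 90 mm above the bench), on the upright turning axis. Wheelhead and index arm are one piece and turn together. x axis: from the pin towards the turning axis, z up
- index_arm (a joint): angle of wheelhead and index arm, rad: 0 at the start hole, grows clockwise seen from above (the pin, on the robot's side, moves to the robot's left); next hole at 0.2618, play 0.007 either way. Locked while the pin is in a hole, else it turns at about 1 N at the ring and stays where it is left. The ring is loose round a finger: the arm trails the finger by up to 15 mm
- index_arm_end (a point): end of the index arm, on its top, 66 mm above the bench and 205 mm from the turning axis. The arm is a dark flat steel bar, 30 mm wide and 8 mm thick, sticking out from under the wheelhead towards the robot. x axis: along the arm towards the turning axis
- index_pin (a joint): lift of the spring index pin, m: 0 home in a hole, 0.020 at its upper stop. The 8 mm round-nosed pin moves straight up and down near the arm's end; above 0.010 it is free of the plate, and it rests at about 0.010 when it rides on the plate between holes. A spring presses it down with 3 N at 0 and 5.5 N at 0.020; it snaps into a hole by itself when over one
- ring_eye (a point): middle of the opening of the pull ring on top of the pin, 170 mm from the turning axis, 118 mm above the bench with the pin home. The ring rises with the pin: 46 mm clear inside, 56 mm outside, 5 mm wire. It leans 30 degrees from upright, its top away from the robot. x axis: level, from the pin towards the turning axis (a finger from the robot's side enters along x, sloping down); y across; z up
- ring_top (a point): middle of the wire at the top of the pull ring, 157 mm from the turning axis, 140 mm above the bench with the pin home; a finger in the opening lifts it from below. The ring stands on a 14 mm boss, then the plunger body, 19 mm thick, top 87 mm above the bench. The wheelhead's rim (top 90 mm high) lies 130 mm from the axis
- ring_face_near: the pull ring's face towards the robot, part of the ring; origin on the pin's axis, at bench height with the pin home
- ring_face_far: the pull ring's face towards the bowl, part of the ring; origin on the pin's axis, at bench height with the pin home
- ring_side_left: the pull ring's outer side on its left, part of the ring; origin on the pin's axis, at bench height with the pin home
- ring_side_right: the pull ring's outer side on its right, part of the ring; origin on the pin's axis, at bench height with the pin home
- next_hole (a point): mouth of the hole that the pin must go to next, on top of the dividing plate, 48 mm from the start hole, clockwise seen from above (to the robot's left)
- bowl: leather-hard grey clay bowl, 124 mm across, 72 mm tall, some flutes pressed into it, standing loose in the centre of the wheelhead; origin under its centre, z up
- flute_stamp: wooden fluting stamp, a stick about 97 x 13 x 13 mm, lying on the dividing plate to the right of the wheelhead; origin under its middle
- slip_dish: small biscuit-fired dish, 44 mm across and 24 mm tall, standing on the dividing plate to the left of the arm; origin under its centre
- rib: flat wooden throwing rib, 100 x 54 x 6 mm, on the bench in front of the wheel; origin under its middle
- loop_tool: trimming tool, 170 mm long and 16 mm thick, wooden handle and wire loop, on the bench in front of the wheel; origin under its middle
- cup: biscuit-fired cup, 74 mm across, 72 mm tall, on the bench left of the wheel, in front of the jar; origin under its centre
- slip_jar: closed white jar, 68 mm across, 85 mm tall, on the bench left of the wheel; origin under its centre
- tool_pot: blue glazed pot 88 mm across with wooden tools standing in it to 215 mm, on the bench right of the wheel; origin under its centre
There are look-alikes about, which are no part of the job. Of the things that look like the bowl, the middle-sized one is meant.

How it is judged:
By the outcome, as a careful person would: the job done as asked, in the order asked, and still so for the second after the job is handed in, with the robot touching nothing.
It also fails if it takes over 58 s, if anything falls off the work surface, if the arm or the gripper's body presses on something with over 40 N, if the wrist force passes 120 N, or if a joint passes its speed limit or range.

## Working session

There is one attempt and no reset: what is moved stays moved. The work goes in short steps, Python scripts to look and compute and a tool call to move; the robot and the scene stay as the last step left them, time stands still between calls to the robot, and variables do not carry over. Pictures are saved under pics/ and viewed, and the job is handed in when it is done.

Besides the shell and the picture viewer there is one more tool, called after "Request:" as name(argument=value, ...) on one line, values as JSON. move_arm: Moves the arm, as the interface text tells. Shift numbers are shares of 150 mm and turn numbers shares of 60 degrees, none past 1 either way. Its arguments: {"type":"object","properties":{"targets":{"type":"array","items":{"type":"array","items":{"type":"array","items":{"type":"number","minimum":-1,"maximum":1}}}},"force":{"type":"number"}},"required":["targets"]}

```bash
ls; mkdir -p pics
python3 - <<'E'
from rig import ctrl
import cv2,numpy as np
np.set_printoptions(precision=3,suppress=True)
for n in("scene","top"):
    im=ctrl.capture(n); cv2.imwrite(f"pics/{n}0.png",im[:,:,::-1])
    c=ctrl.calibration(n); print(n,np.array(c["camera_matrix"]),np.array(c["extrinsics"]))
print(ctrl.sense())
E
```

```text
pics
scene [[472.784   0.    290.198]
 [  0.    472.784 204.206]
 [  0.      0.      1.   ]] [[   0.109    0.994   -0.003  -56.35 ]
 [   0.575   -0.065   -0.816 -246.968]
 [  -0.811    0.087   -0.579 1739.867]
 [   0.       0.       0.       1.   ]]
top [[465.734   0.    277.201]
 [  0.    465.734 207.7  ]
 [  0.      0.      1.   ]] [[   0.02    -1.       0.003  -26.185]
 [  -0.989   -0.02    -0.148  603.956]
 [   0.148    0.      -0.989 1155.724]
 [   0.       0.       0.       1.   ]]
{'time_s': 0.1, 'joints': array([-1.481,  0.313,  1.498,  0.   ,  1.331, -0.223]), 'dq': array([-0.001, -0.001, -0.   , -0.   , -0.   ,  0.   ]), 'tau': array([  0.002, -41.29 , -26.014,  -0.   ,   0.003,   0.   ]), 'eef_pos': array([ 161.524, -499.297,  230.781]), 'ee_rot': array([ 0.11 ,  0.699,  0.111, -0.698]), 'force': array([-0.44 ,  0.449, -0.576]), 'wrist_torque': array([0.003, 0.005, 0.035]), 'grip_width': 1.0029617255645153}
```

View pics/scene0.png

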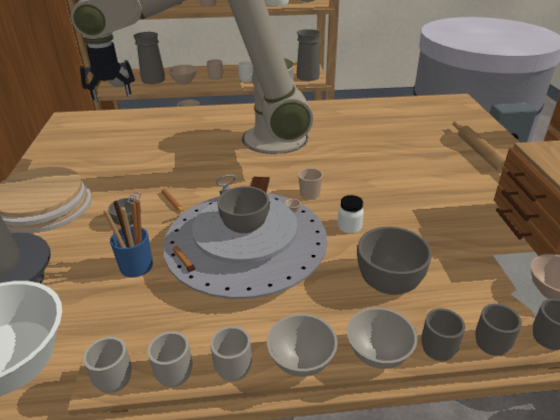

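View pics/top0.png

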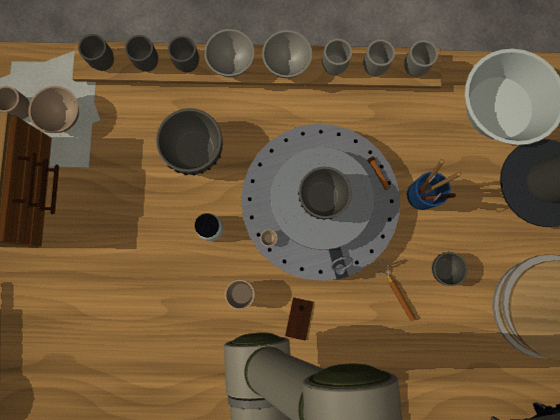

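The scene view shows the wheel with the bowl at about (row 210, col 244) and the ring at (182, 226). The top view shows the bowl at (190, 323), the ring and arm at (262, 340), and the dish at (237, 268). Next I'll measure these.

```bash
cat > h.py <<'E'
import numpy as np,cv2
from rig import ctrl
np.set_printoptions(precision=2,suppress=True)
def cal(n):
    c=ctrl.calibration(n); return np.array(c["camera_matrix"]),np.array(c["extrinsics"])
def proj(n,P):
    K,E=cal(n); p=(E[:3,:3]@np.atleast_2d(P).T).T+E[:3,3]; u=(K@p.T).T; u=u[:,:2]/u[:,2:]; return u[:,::-1]  # row,col
def atz(n,rc,z):
    K,E=cal(n); R=E[:3,:3];o=-R.T@E[:3,3]; d=R.T@np.linalg.inv(K)@np.array([rc[1],rc[0],1.]); return o+d*(z-o[2])/d[2]
def tri(pts):
    A=[];b=[]
    for n,rc in pts:
        K,E=cal(n);R=E[:3,:3];o=-R.T@E[:3,3]; d=R.T@np.linalg.inv(K)@np.array([rc[1],rc[0],1.]);d/=np.linalg.norm(d)
        M=np.eye(3)-np.outer(d,d);A.append(M);b.append(M@o)
    return np.linalg.lstsq(np.vstack(A),np.hstack(b),rcond=None)[0]
def crop(im,r0,r1,c0,c1,s,f): cv2.imwrite(f,cv2.resize(im[r0:r1,c0:c1,::-1],None,fx=s,fy=s,interpolation=cv2.INTER_CUBIC))
E
python3 - <<'E'
from h import *
a=ctrl.capture("scene");b=ctrl.capture("top")
crop(a,140,300,150,345,4,"pics/s1.png"); crop(b,110,300,225,415,3,"pics/t1.png"); crop(b,215,295,245,365,6,"pics/t2.png")
for l in ("wheel_centre","ring_eye","ring_top","index_arm_end","next_hole","slip_dish","bowl","divider"):
    for n in("top","scene"):
        r=ctrl.recognise(l,n); print(l,n,[(np.array(x["point"]),round(x["confidence"],2)) for x in r[:4]])
E
```

```text
wheel_centre top [(array([219.3, 319.7]), 0.6)]
wheel_centre scene [(array([235. , 244.9]), 0.62), (array([250.9, 242.8]), 0.2)]
ring_eye top [(array([220.9, 326.4]), 0.65)]
ring_eye scene [(array([182.8, 222.1]), 0.66), (array([236.4, 240. ]), 0.56)]
ring_top top []
ring_top scene [(array([215.1, 353.5]), 0.17)]
index_arm_end top [(array([219.1, 325.6]), 0.84)]
index_arm_end scene [(array([236.9, 241.6]), 0.64)]
next_hole top [(array([215.5, 308.9]), 0.64), (array([218. , 321.3]), 0.55), (array([295.4, 400.3]), 0.36)]
next_hole scene [(array([251.5, 244.9]), 0.68)]
slip_dish top [(array([234.9, 269.1]), 0.78)]
slip_dish scene [(array([203.4, 292.1]), 0.57)]
bowl top [(array([191.9, 326.9]), 0.97), (array([272.4, 447.8]), 0.78), (array([142.1, 188.5]), 0.58)]
bowl scene [(array([206.3, 239.5]), 0.86), (array([209.5, 123.6]), 0.81), (array([256.9, 391.3]), 0.61)]
divider top [(array([212.5, 307. ]), 0.88)]
divider scene [(array([250.7, 243.8]), 0.83)]
```

View pics/t2.png

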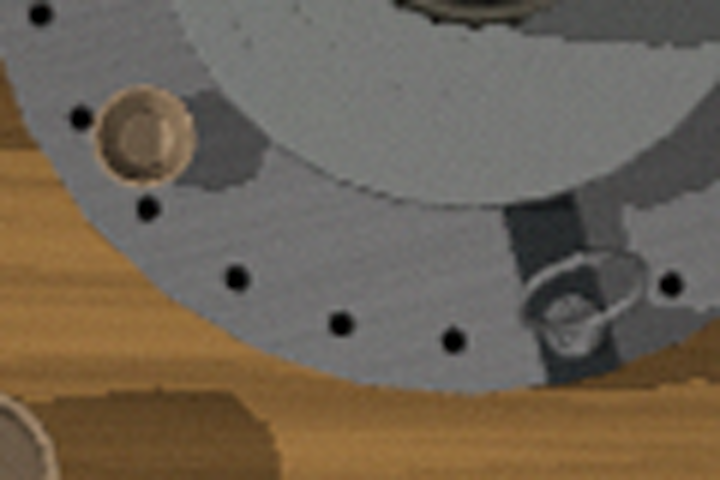

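View pics/s1.png

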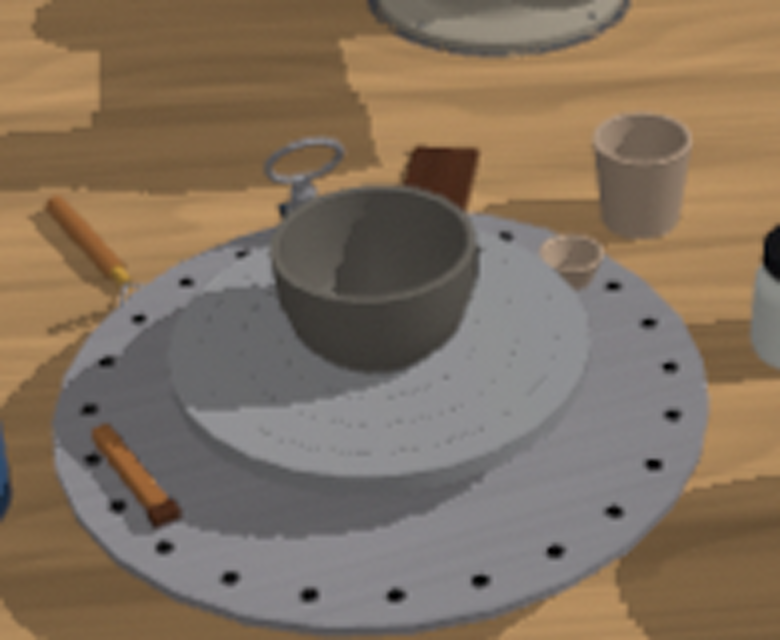

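View pics/t1.png

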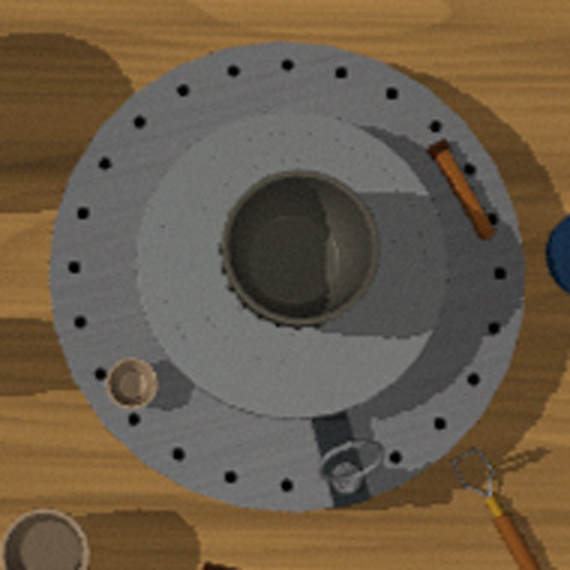

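The ring (t2 crop 585,290) sits on the arm, and the very next hole clockwise is at crop (340, 453), full picture (272, 320). I'll fit the hole circle.

```bash
cat > fit.py <<'E'
from h import *
from scipy.optimize import least_squares
def holes(im,n):
    g=cv2.cvtColor(im,cv2.COLOR_RGB2GRAY)
    m=(g<40).astype(np.uint8)
    k,l,s,c=cv2.connectedComponentsWithStats(m)
    return [c[i][::-1] for i in range(1,k) if 3<=s[i,4]<=40]
def model(p): 
    a=p[2]+np.pi+np.arange(24)*np.pi/12
    return np.c_[p[0]+183*np.cos(a),p[1]+183*np.sin(a),np.full(24,48.)]
if __name__=="__main__":
    ims={n:ctrl.capture(n) for n in("top","scene")}
    c0=atz("top",(190,323),100)
    H={n:np.array(holes(ims[n],n)) for n in ims}
    print(c0,{n:len(H[n]) for n in H})
    for which in (["top"],["scene"],["top","scene"]):
        best=None
        for yaw in np.arange(-.13,.13,.04):
            p=np.array([c0[0],c0[1],yaw])
            for tol in(12,6,3,3):
                pairs=[]
                for n in which:
                    q=proj(n,model(p))
                    for h in H[n]:
                        d=np.hypot(*(q-h).T)
                        if d.min()<tol: pairs.append((n,d.argmin(),h))
                if len(pairs)<8:break
                def f(p):
                    Q={n:proj(n,model(p)) for n in which}
                    return np.concatenate([Q[n][i]-h for n,i,h in pairs])
                r=least_squares(f,p,loss="soft_l1"); p=r.x
            sc=(len(pairs),-np.sqrt(np.mean(r.fun**2)) )
            if best is None or sc>best[0]: best=(sc,p)
        print(which,best)
E
python3 fit.py
```

```text
[ 642.66 -126.6   100.  ] {'top': 107, 'scene': 21}
['top'] ((23, np.float64(-0.14744008098060846)), array([ 626.93, -124.57,    0.01]))
['scene'] ((15, np.float64(-0.14077949839946902)), array([ 625.14, -125.21,    0.  ]))
['top', 'scene'] ((38, np.float64(-0.2606770527576059)), array([ 626.46, -124.82,    0.  ]))
```

```bash
cat >> h.py <<'E'
C=np.array([626.5,-124.8,0.]); 
def ring(yaw,lift=0,C=C,rin=25.5):
    x=np.array([np.cos(yaw),np.sin(yaw),0]); y=np.array([-x[1],x[0],0]); z=np.array([0,0,1.])
    eye=C-170*x+(118+lift)*z; u=np.sin(np.pi/6)*x+np.cos(np.pi/6)*z
    a=np.linspace(0,2*np.pi,60)
    return eye,eye+rin*(np.outer(np.cos(a),u)+np.outer(np.sin(a),y)),x,y
E
python3 - <<'E'
from h import *
from fit import holes,model
from scipy.spatial.transform import Rotation as Ro
q=ctrl.sense()["ee_rot"]; print(Ro.from_quat(np.r_[q[1:],q[0]]).as_matrix())
for yaw in(0.2618+.005,):
  e,r,x,y=ring(yaw); print(e,x)
  for n,b,f in(("top",(215,295,245,385),"pics/ot.png"),("scene",(150,240,180,300),"pics/os.png")):
    im=ctrl.capture(n);s=6
    big=cv2.resize(im[b[0]:b[1],b[2]:b[3],::-1],None,fx=s,fy=s,interpolation=cv2.INTER_CUBIC)
    P=np.vstack([r,model([C[0],C[1],.005]),[C-205*x+[0,0,66]],[e]])
    for p in proj(n,P):
        cv2.circle(big,tuple(int(v) for v in ((p[::-1]-[b[2],b[0]]+.5)*s)),2,(0,0,255),-1)
    cv2.imwrite(f,big)
for l,z in(("slip_dish",72),("flute_stamp",55),("tool_pot",100),("cup",72),("loop_tool",10),("rib",6)):
    r=ctrl.recognise(l,"top"); print(l,[(atz("top",k["point"],z)[:2],round(k["confidence"],2)) for k in r[:3]])
E
```

```text
[[-0.    0.31 -0.95]
 [ 0.   -0.95 -0.31]
 [-1.   -0.   -0.  ]]
[ 462.51 -169.62  118.  ] [0.96 0.26 0.  ]
slip_dish [(array([536.39,  -2.95]), 0.68)]
flute_stamp [(array([ 704.27, -279.4 ]), 0.46)]
tool_pot [(array([ 648.87, -397.18]), 0.92)]
cup [(array([383.1 ,  65.37]), 0.91), (array([ 579.97, -115.14]), 0.62)]
loop_tool [(array([ 385.73, -338.92]), 0.58)]
rib [(array([324.1 , -79.48]), 0.93)]
```

View pics/ot.png

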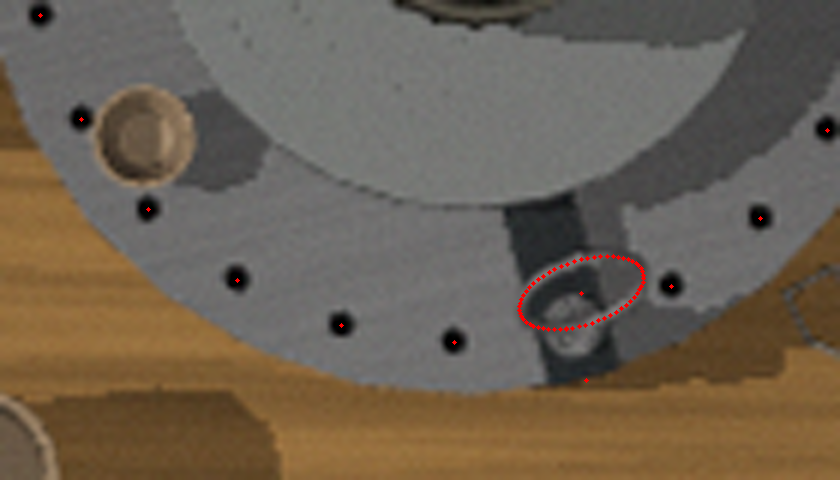

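View pics/os.png

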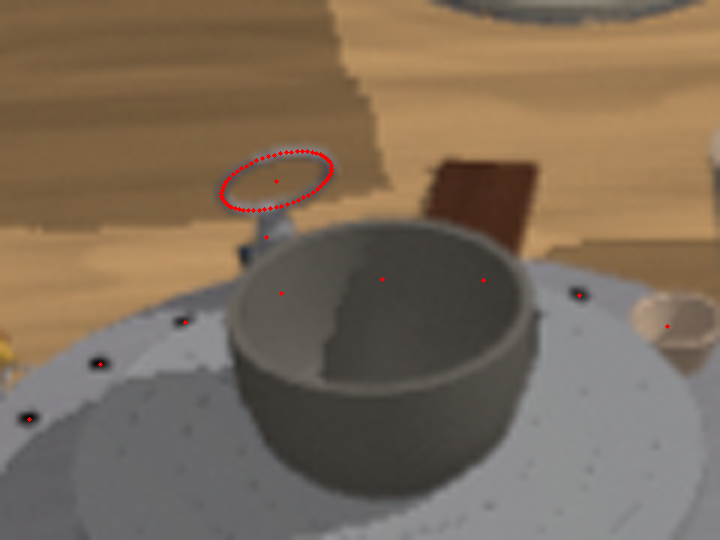

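The model matches the pictures: the ring eye is at about (462.5, -169.6, 118), with arm yaw 0.267.

- **Ring candidates:** Only one ring shows on the arm, at top (262, 340). The loop tool's wire at top (268, 390) is the one look-alike, and it lies on the bench, so I rule it out.
- **Next hole:** top (272, 320). The hole on the wrong side is at (262, 356).
- **Bowls:** The one on the wheel is the middle-sized bowl at (190, 323). The look-alikes are the small one at (270, 447) and the large one at (140, 190).

The close crop above confirms the ring, pin and arm. Now I'll plan the approach.

```bash
cat >> h.py <<'E'
from scipy.spatial.transform import Rotation as Ro
def toolR(psi,s):
    x=np.array([np.cos(s)*np.cos(psi),np.cos(s)*np.sin(psi),-np.sin(s)]); y=np.array([np.sin(psi),-np.cos(psi),0]); return np.c_[x,y,np.cross(x,y)]
def pose():
    s=ctrl.sense(); q=s["ee_rot"]; return s["eef_pos"],Ro.from_quat(np.r_[q[1:],q[0]]).as_matrix(),s
def plan(p1,R1,n,p0=None,R0=None):
    p,R,s=pose()
    if p0 is not None:p,R=p0,R0
    rv=Ro.from_matrix(R.T@R1).as_rotvec()
    out=[]
    for i in range(n):
        pt=p+(np.array(p1)-p)/(n-i); 
        dR=Ro.from_rotvec(rv/n).as_matrix()
        out.append(np.r_[R.T@(pt-p)/150,rv/n/np.radians(60)]); p=pt;R=R@dR
    o=np.array(out)
    print(np.round(o,3).tolist(), "mm/row",np.linalg.norm(o[0,:3])*150,"deg/row",np.linalg.norm(o[0,3:])*60)
def st():
    p,R,s=pose(); x=R[:,0]; print("t",round(s["time_s"],2),"p",p,"psi",round(np.arctan2(x[1],x[0]),3),"slope",round(np.degrees(-np.arcsin(x[2])),1),"roll",round(np.degrees(np.arcsin(R[2,1])),1),"F",s["force"],"T",s["wrist_torque"],"g",round(s["grip_width"],2),"q",s["joints"])
E
python3 - <<'E'
from h import *
e,r,x,y=ring(.267); R=toolR(.267,np.radians(30))
st(); print(e-80*R[:,0]); plan(e-80*R[:,0]+[0,0,10],R,15)
E
```

```text
t 1.5 p [ 161.54 -499.54  231.31] psi -2.861 slope 90.0 roll -0.0 F [ 0.49 -1.06  0.23] T [ 0.04 -0.01  0.03] g 1.01 q [-1.48  0.31  1.5  -0.    1.33 -0.22]
[ 395.7  -187.93  158.  ]
[[0.028, -0.1, -0.142, 0.003, 0.067, 0.002], [0.038, -0.1, -0.139, 0.003, 0.067, 0.002], [0.047, -0.101, -0.136, 0.003, 0.067, 0.002], [0.056, -0.101, -0.132, 0.003, 0.067, 0.002], [0.065, -0.102, -0.127, 0.003, 0.067, 0.002], [0.074, -0.102, -0.122, 0.003, 0.067, 0.002], [0.082, -0.102, -0.117, 0.003, 0.067, 0.002], [0.09, -0.103, -0.11, 0.003, 0.067, 0.002], [0.097, -0.103, -0.103, 0.003, 0.067, 0.002], [0.104, -0.104, -0.096, 0.003, 0.067, 0.002], [0.11, -0.104, -0.088, 0.003, 0.067, 0.002], [0.116, -0.105, -0.08, 0.003, 0.067, 0.002], [0.121, -0.105, -0.072, 0.003, 0.067, 0.002], [0.126, -0.105, -0.063, 0.003, 0.067, 0.002], [0.129, -0.106, -0.054, 0.003, 0.067, 0.002]] mm/row 26.325828284536648 deg/row 4.00353019941071
```

Request:
move_arm(targets=[[[0,0.03,-0.1,-0.14,0,0.067,0],[0,0.04,-0.1,-0.14,0,0.067,0],[0,0.045,-0.1,-0.135,0,0.067,0],[0,0.055,-0.1,-0.13,0,0.067,0],[0,0.065,-0.1,-0.125,0,0.067,0]]], force=20)

```text
time_s: 2.0
eef_pos: [238.8, -395.2, 210.4]
ee_rot: [0.089, 0.81, 0.128, -0.565]
force: [0.8, 0.2, 0.1]
grip_width: 0.144
```

Request:
move_arm(targets=[[[0,0.075,-0.1,-0.12,0,0.067,0],[0,0.08,-0.1,-0.115,0,0.067,0],[0,0.09,-0.1,-0.11,0,0.067,0],[0,0.097,-0.1,-0.1,0,0.067,0],[0,0,0,0,0,0,0]]])

```text
time_s: 2.5
eef_pos: [298.8, -311.3, 192.7]
ee_rot: [0.069, 0.881, 0.14, -0.447]
force: [-0.2, 0.8, -1.4]
grip_width: 0.001
```

Run:
```python
from h import *
e,r,x,y=ring(.267); R=toolR(.267,np.radians(30))
st(); plan(e-80*R[:,0]+[0,0,10],R,8)
```

```text
t 2.5 p [ 298.81 -311.3   192.71] psi 0.318 slope 53.7 roll -0.2 F [-0.2   0.76 -1.38] T [-0.1   0.3  -0.01] g 0.0 q [-1.46  0.12  1.99  0.65  1.26 -0.49]
[[0.081, -0.073, -0.075, 0.003, 0.049, 0.004], [0.084, -0.073, -0.071, 0.003, 0.049, 0.004], [0.088, -0.074, -0.066, 0.003, 0.049, 0.004], [0.091, -0.075, -0.061, 0.003, 0.049, 0.004], [0.093, -0.075, -0.056, 0.003, 0.049, 0.004], [0.096, -0.076, -0.051, 0.003, 0.049, 0.004], [0.098, -0.077, -0.046, 0.003, 0.049, 0.004], [0.1, -0.077, -0.04, 0.003, 0.049, 0.004]] mm/row 19.85005589537881 deg/row 2.984620250822334
```

Request:
move_arm(targets=[[[0,0.08,-0.073,-0.075,0,0.05,0.004],[0,0.085,-0.073,-0.07,0,0.05,0.004],[0,0.088,-0.074,-0.066,0,0.05,0.004],[0,0.09,-0.075,-0.06,0,0.05,0.004],[0,0,0,0,0,0,0]]])

```text
time_s: 3.0
eef_pos: [346.5, -250.8, 180.3]
ee_rot: [0.059, 0.924, 0.139, -0.352]
force: [0.4, 0.9, 0.3]
grip_width: -0.001
```

Run:
```python
from h import *
e,r,x,y=ring(.267); R=toolR(.267,np.radians(30))
st(); plan(e-80*R[:,0]+[0,0,10],R,4)
crop(ctrl.capture("scene"),60,240,100,340,3,"pics/s2.png")
```

```text
t 3.0 p [ 346.52 -250.83  180.25] psi 0.293 slope 41.8 roll 0.6 F [0.41 0.85 0.3 ] T [-0.13  0.34 -0.02] g -0.0 q [-1.42  0.11  2.16  0.91  1.21 -0.65]
[[0.095, -0.076, -0.058, 0.007, 0.049, 0.005], [0.097, -0.077, -0.053, 0.007, 0.049, 0.005], [0.099, -0.078, -0.047, 0.007, 0.049, 0.005], [0.101, -0.079, -0.042, 0.007, 0.049, 0.005]] mm/row 20.194689681579625 deg/row 3.004368347846398
```

View pics/s2.png

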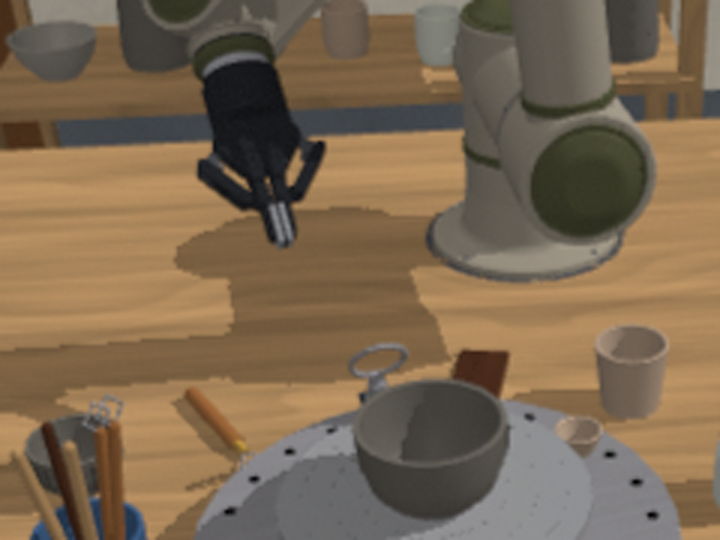

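The picture shows the shut finger tip at crop (240, 280), clear of everything, and the ring at (362, 378). I'll continue to the pre-insertion point.

Request:
move_arm(targets=[[[0,0.095,-0.076,-0.058,0.007,0.05,0.005],[0,0.097,-0.077,-0.053,0.007,0.05,0.005],[0,0.1,-0.078,-0.047,0.007,0.05,0.005],[0,0.1,-0.079,-0.042,0.007,0.05,0.005],[0,0,0,0,0,0,0]]])

```text
time_s: 3.55
eef_pos: [395.7, -188.1, 168.1]
ee_rot: [0.034, 0.958, 0.13, -0.255]
force: [0.0, 0.9, 0.4]
grip_width: 0.003
```

Run:
```python
from h import *
e,r,x,y=ring(.267); R=toolR(.267,np.radians(30))
st(); plan(e-40*R[:,0],R,3)
```

```text
t 3.55 p [ 395.73 -188.14  168.06] psi 0.27 slope 29.8 roll -0.0 F [0.   0.85 0.45] T [-0.13  0.44  0.01] g 0.0 q [-1.32  0.17  2.32  1.22  1.18 -0.85]
[[0.1, -0.0, 0.02, 0.0, -0.001, 0.001], [0.1, -0.0, 0.02, 0.0, -0.001, 0.001], [0.1, -0.0, 0.019, 0.0, -0.001, 0.001]] mm/row 15.295633889503442 deg/row 0.06791246636931723
```

Request:
move_arm(targets=[[[0,0.1,0,0.02,0,0,0],[0,0.1,0,0.02,0,0,0],[0,0.1,0,0.02,0,0,0],[0,0.1,0,0,0,0,0],[0,0,0,0,0,0,0]]])

```text
time_s: 4.05
eef_pos: [442.2, -177.1, 130.9]
ee_rot: [0.036, 0.958, 0.129, -0.255]
force: [-0.2, -0.0, 0.1]
grip_width: -0.002
```

```bash
cat > look.py <<'E'
from h import *
import sys
tag=sys.argv[1]; yaw=float(sys.argv[2]); lift=float(sys.argv[3])
st()
e,r,x,y=ring(yaw,lift); p,R,s=pose(); d=R.T@(p-e); print("tip rel eye, tool axes",d)
for n,b in(("top",(215,295,255,355)),("scene",(150,220,190,290))):
    im=ctrl.capture(n);k=5
    big=cv2.resize(im[b[0]:b[1],b[2]:b[3],::-1],None,fx=k,fy=k,interpolation=cv2.INTER_CUBIC); raw=big.copy()
    w=[p+R@np.array([a,yy,zz]) for a in(0,-30) for yy in(-14,14) for zz in(-11,11)]
    for c,P in(((0,0,255),r),((0,255,0),w),((255,255,0),[p,e])):
        for q in proj(n,np.array(P)): cv2.circle(big,tuple(int(v) for v in ((q[::-1]-[b[2],b[0]]+.5)*k)),1,c,-1)
    cv2.imwrite(f"pics/{tag}_{n}.png",np.vstack([raw,big]) if raw.shape[0]<=300 else np.hstack([raw,big])[:,:])
E
sed -i 's/k=5/k=3.5/' look.py
python3 look.py a 0.267 0
```

```text
t 4.05 p [ 442.19 -177.12  130.93] psi 0.268 slope 29.9 roll 0.1 F [-0.18 -0.03  0.08] T [-0.1   0.42  0.03] g -0.0 q [-1.16  0.31  2.29  1.39  1.06 -0.95]
tip rel eye, tool axes [-25.15   1.81  -0.46]
```

View pics/a_top.png

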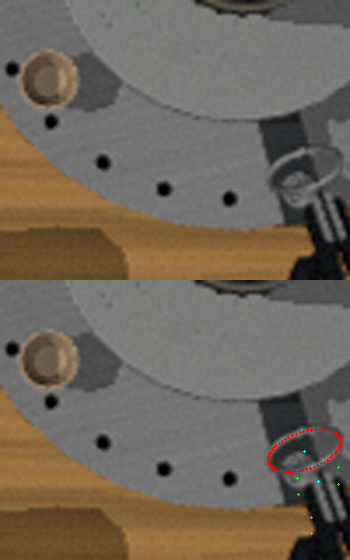

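View pics/a_scene.png

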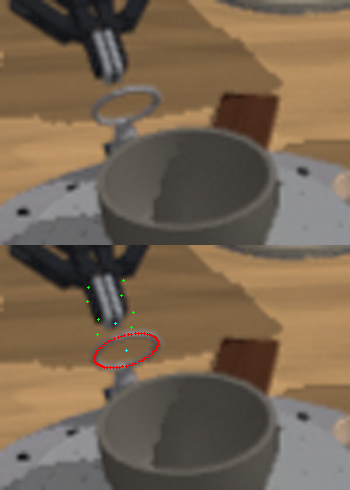

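```bash
cat > look.py <<'E'
from h import *
import sys
tag=sys.argv[1]; yaw=float(sys.argv[2]); lift=float(sys.argv[3])
st()
e,r,x,y=ring(yaw,lift); p,R,s=pose(); d=R.T@(p-e); print("tip rel eye, tool axes",d)
out=[]
for n,b in(("top",(235,290,305,360)),("scene",(155,210,195,250))):
    im=ctrl.capture(n);k=7
    big=cv2.resize(im[b[0]:b[1],b[2]:b[3],::-1],None,fx=k,fy=k,interpolation=cv2.INTER_CUBIC); raw=big.copy()
    w=[p+R@np.array([a,yy,zz]) for a in(0,-30) for yy in(-14,14) for zz in(-11,11)]
    for c,P in(((0,0,255),r),((0,255,0),w),((255,255,0),[p,e])):
        for q in proj(n,np.array(P)): cv2.circle(big,tuple(int(v) for v in ((q[::-1]-[b[2],b[0]]+.5)*k)),2,c,-1)
    out.append(np.hstack([raw,big]))
cv2.imwrite(f"pics/{tag}.png",cv2.resize(np.vstack(out),None,fx=.77,fy=.77,interpolation=cv2.INTER_AREA))
E
python3 look.py b 0.267 0
```

```text
t 4.15 p [ 441.55 -177.21  131.42] psi 0.267 slope 29.8 roll 0.1 F [ 0.1  -0.02  0.38] T [-0.15  0.37 -0.02] g -0.0 q [-1.16  0.31  2.29  1.39  1.06 -0.95]
tip rel eye, tool axes [-25.95   1.76  -0.58]
```

View pics/b.png

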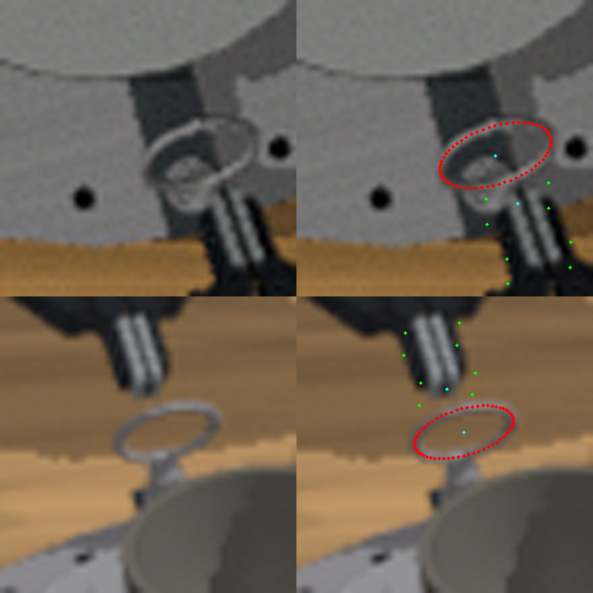

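The finger matches its predicted pose to within a few mm; the top view puts it slightly right (−y). I'll shift 3 mm left and enter the ring slowly.

Request:
move_arm(targets=[[[0,0,-0.02,0,0,0,0],[0,0.06,0,0.003,0,0,0],[0,0.06,0,0,0,0,0],[0,0.06,0,0,0,0,0],[0,0,0,0,0,0,0]]])

```text
time_s: 4.75
eef_pos: [463.8, -166.3, 116.4]
ee_rot: [0.034, 0.958, 0.13, -0.255]
force: [-0.2, -0.9, -1.0]
grip_width: -0.001
```

```bash
python3 look.py c 0.267 0
```

```text
t 4.75 p [ 463.83 -166.3   116.42] psi 0.269 slope 29.8 roll -0.0 F [-0.15 -0.9  -0.98] T [-0.09  0.42  0.01] g -0.0 q [-1.09  0.37  2.27  1.48  1.02 -0.98]
tip rel eye, tool axes [ 2.66 -2.89  0.3 ]
```

View pics/c.png

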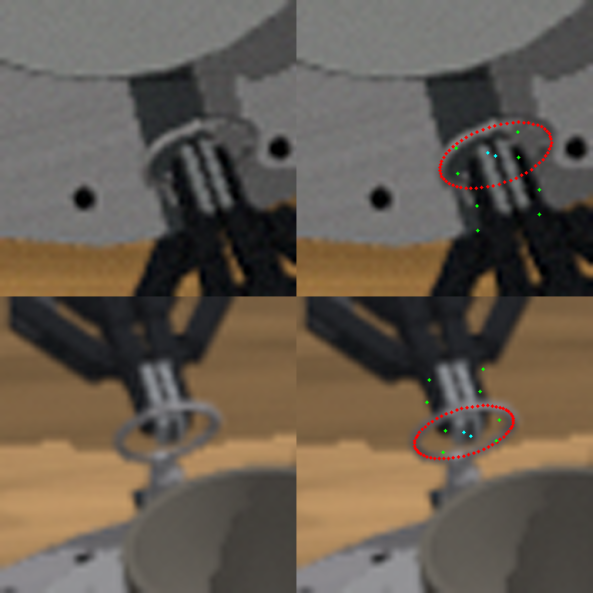

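The tip is inside the opening in both views, with no contact force. I'll go 15 mm deeper.

Request:
move_arm(targets=[[[0,0.05,0,0,0,0,0],[0,0.05,0,0,0,0,0],[0,0,0,0,0,0,0]]])

```text
time_s: 5.15
eef_pos: [476.2, -163.2, 109.2]
ee_rot: [0.035, 0.958, 0.129, -0.255]
force: [0.2, -0.1, -0.8]
grip_width: 0.003
```

```bash
python3 look.py d 0.267 0
python3 - <<'E'
from h import *
p,R,s=pose(); print(R.T@[0,0,1])
E
```

```text
t 5.15 p [ 476.21 -163.24  109.21] psi 0.268 slope 29.8 roll 0.0 F [ 0.22 -0.12 -0.81] T [-0.12  0.38  0.06] g 0.0 q [-1.05  0.4   2.25  1.52  1.   -1.  ]
tip rel eye, tool axes [17.3  -2.55  0.22]
[-0.5   0.   -0.87]
```

View pics/d.png

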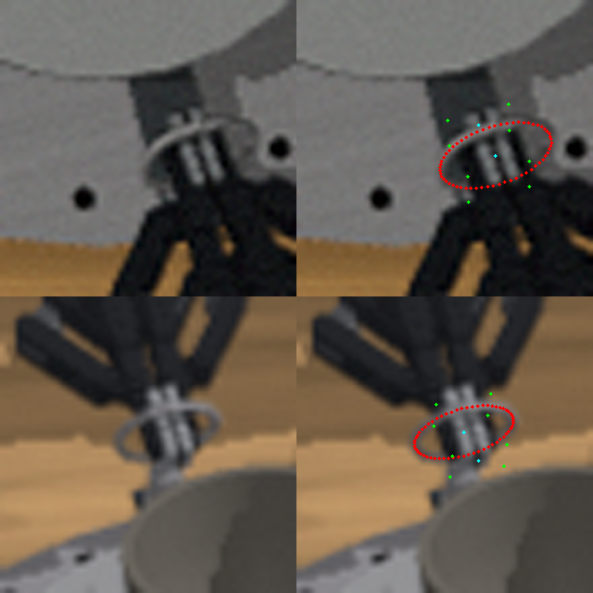

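Hooked, with about 17 mm of finger through the ring. Now I'll lift straight up slowly, watching the force.

Request:
move_arm(targets=[[[0,-0.01,0,-0.0175,0,0,0],[0,-0.01,0,-0.0175,0,0,0],[0,-0.01,0,-0.0175,0,0,0],[0,0,0,0,0,0,0]]])

```text
time_s: 5.65
eef_pos: [475.8, -163.8, 119.2]
ee_rot: [0.035, 0.958, 0.129, -0.255]
force: [-0.4, 0.6, -0.6]
grip_width: -0.006
```

Request:
move_arm(targets=[[[0,-0.01,0,-0.0175,0,0,0],[0,-0.01,0,-0.0175,0,0,0],[0,0,0,0,0,0,0]]])

```text
time_s: 5.95
eef_pos: [475.6, -163.7, 124.7]
ee_rot: [0.035, 0.958, 0.129, -0.255]
force: [0.0, -0.8, -4.3]
grip_width: -0.004
```

```bash
python3 look.py e 0.267 7
```

```text
t 5.95 p [ 475.64 -163.67  124.74] psi 0.267 slope 29.8 roll 0.1 F [ 0.01 -0.81 -4.29] T [-0.34  1.04 -0.15] g -0.0 q [-1.05  0.35  2.25  1.49  1.   -0.94]
tip rel eye, tool axes [12.47 -2.3  -6.87]
```

View pics/e.png

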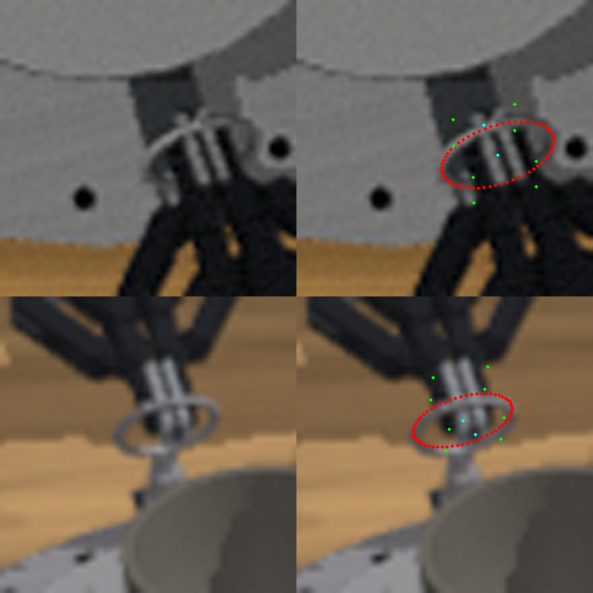

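Request:
move_arm(targets=[[[0,-0.01,0,-0.0175,0,0,0],[0,-0.01,0,-0.0175,0,0,0],[0,-0.01,0,-0.0175,0,0,0],[0,0,0,0,0,0,0]]])

```text
time_s: 6.45
eef_pos: [475.7, -163.6, 134.1]
ee_rot: [0.035, 0.958, 0.129, -0.255]
force: [-1.4, -0.6, -6.3]
grip_width: 0.0
```

```bash
python3 look.py f 0.267 14
```

```text
t 6.45 p [ 475.74 -163.58  134.06] psi 0.267 slope 29.8 roll 0.1 F [-1.42 -0.57 -6.31] T [-0.4   1.26 -0.  ] g 0.0 q [-1.05  0.33  2.24  1.47  1.   -0.91]
tip rel eye, tool axes [11.42 -2.36 -8.93]
```

View pics/f.png

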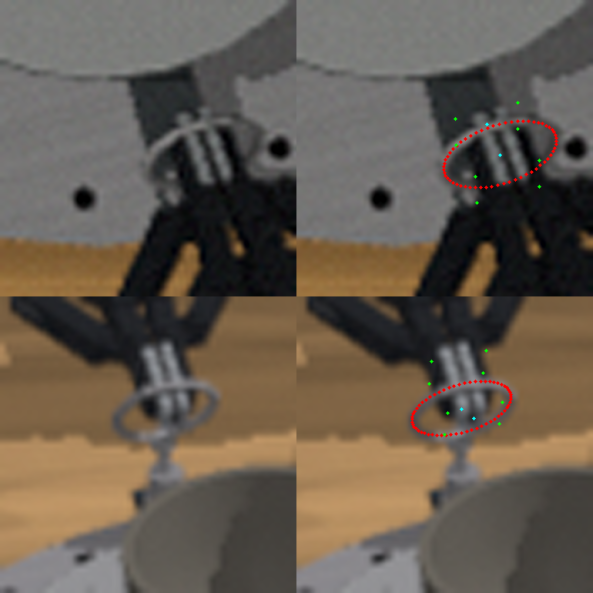

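The pin is up about 12–13 mm. I'll lift 2 mm more, then work out the swing.

Request:
move_arm(targets=[[[0,-0.007,0,-0.012,0,0,0],[0,0,0,0,0,0,0]]])

```text
time_s: 6.75
eef_pos: [475.7, -163.6, 136.0]
ee_rot: [0.035, 0.958, 0.129, -0.255]
force: [-2.1, -0.7, -6.3]
grip_width: -0.0
```

Run:
```python
from h import *
p,R,s=pose(); st()
for a in(-.02618,-.2618):
    W=Ro.from_rotvec([0,0,a]).as_matrix(); p1=C+W@(p-C); print(R.T@(p1-p)/150, Ro.from_matrix(R.T@W@R).as_rotvec()/np.radians(60),p1)
```

```text
t 6.75 p [ 475.74 -163.58  135.99] psi 0.267 slope 29.8 roll 0.1 F [-2.11 -0.71 -6.33] T [-0.45  1.27 -0.03] g -0.0 q [-1.05  0.32  2.24  1.47  1.   -0.9 ]
[ 0.   -0.03 -0.  ] [ 0.01 -0.    0.02] [ 474.78 -159.62  135.99]
[ 0.03 -0.27 -0.02] [ 0.12 -0.    0.22] [ 470.84 -123.24  135.99]
```

Request:
move_arm(targets=[[[0,0.0005,-0.027,-0.0003,0.0125,0,0.0217],[0,0.0005,-0.027,-0.0003,0.0125,0,0.0217],[0,0.0005,-0.027,-0.0003,0.0125,0,0.0217],[0,0,0,0,0,0,0]]])

```text
time_s: 7.15
eef_pos: [472.8, -150.8, 135.7]
ee_rot: [0.024, 0.962, 0.091, -0.256]
force: [-1.9, 1.1, -6.5]
grip_width: 0.0
```

```bash
python3 look.py g 0.197 15
```

```text
t 7.15 p [ 472.84 -150.77  135.73] psi 0.19 slope 29.8 roll -0.0 F [-1.87  1.08 -6.47] T [-0.23  1.38  0.25] g 0.0 q [-1.02  0.29  2.31  1.58  0.95 -0.93]
tip rel eye, tool axes [10.96 -4.71 -9.43]
```

View pics/g.png

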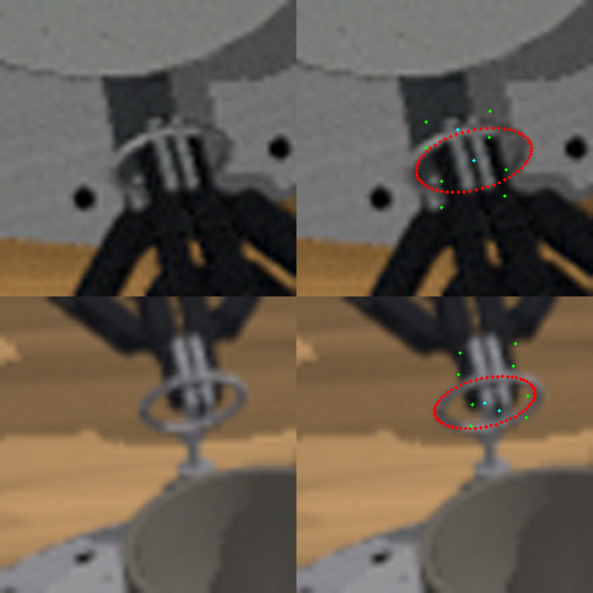

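Request:
move_arm(targets=[[[0,0.0005,-0.027,-0.0003,0.0125,0,0.0217],[0,0.0005,-0.027,-0.0003,0.0125,0,0.0217],[0,0.0005,-0.027,-0.0003,0.0125,0,0.0217],[0,0.0005,-0.027,-0.0003,0.0125,0,0.0217],[0,0,0,0,0,0,0]]])

```text
time_s: 7.75
eef_pos: [471.0, -135.2, 135.8]
ee_rot: [0.011, 0.965, 0.041, -0.257]
force: [-2.0, 0.5, -4.9]
grip_width: 0.002
```

```bash
python3 look.py i 0.08 14
```

```text
t 7.75 p [ 470.97 -135.18  135.79] psi 0.085 slope 29.8 roll -0.0 F [-2.03  0.5  -4.9 ] T [-0.06  1.45  0.21] g 0.0 q [-0.96  0.24  2.38  1.75  0.87 -0.97]
tip rel eye, tool axes [ 10.4   -2.02 -10.32]
```

View pics/i.png

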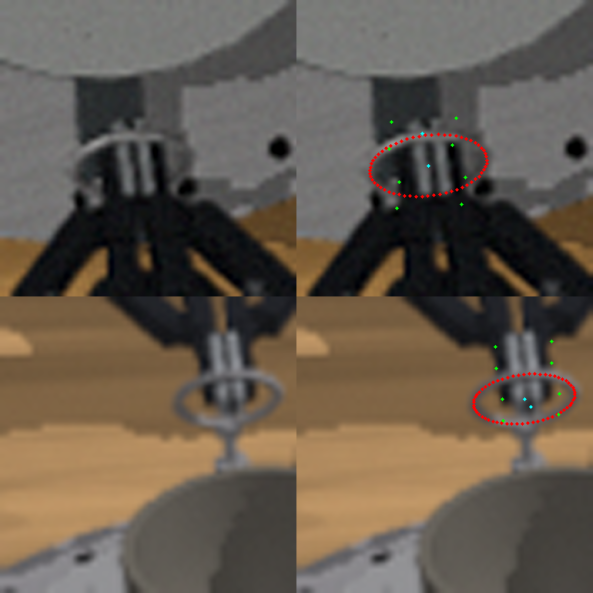

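Request:
move_arm(targets=[[[0,0.0005,-0.027,-0.0003,0.0125,0,0.0217],[0,0.0005,-0.027,-0.0003,0.0125,0,0.0217],[0,0,0,0,0,0,0]]])

```text
time_s: 8.15
eef_pos: [470.6, -127.4, 135.8]
ee_rot: [0.004, 0.966, 0.016, -0.257]
force: [-4.5, 1.1, -5.8]
grip_width: -0.0
```

```bash
cat > afit.py <<'E'
# arm angle and lift by fitting ring+arm model to edge images of both cameras
from h import *
from scipy.optimize import minimize
ims={n:ctrl.capture(n) for n in("top","scene")}
p,R,s=pose()
bg={n:cv2.GaussianBlur(cv2.cvtColor(ims[n],cv2.COLOR_RGB2GRAY).astype(np.float32),(0,0),.7) for n in ims}
def samp(n,P):
    q=proj(n,P).astype(np.float32); return cv2.remap(bg[n],q[:,1][None],q[:,0][None],cv2.INTER_LINEAR)[0]
# bar side edges in top: visible stretch of bar between rim (r 135) and r 155
def bar(yaw):
    x=np.array([np.cos(yaw),np.sin(yaw),0]); y=np.array([-x[1],x[0],0]); tot=0
    for r in np.linspace(140,152,7):
        for sg in(-1,1):
            b=C-r*x+[0,0,66]
            i,o=samp("top",np.array([b+sg*12*y,b+sg*18*y])); tot+=(o-i) if True else 0
    return tot
ys=np.arange(-.06,.30,.002); v=np.array([bar(t) for t in ys]); k=v.argmax(); print("bar yaw",ys[k],v[k]); print(np.c_[ys,v][max(0,k-4):k+5])
E
python3 afit.py; python3 look.py j 0.025 14
```

```text
bar yaw 0.020000000000000073 486.64804
[[  0.01 465.16]
 [  0.01 470.96]
 [  0.02 476.54]
 [  0.02 480.93]
 [  0.02 486.65]
 [  0.02 483.17]
 [  0.02 470.56]
 [  0.03 458.36]
 [  0.03 447.02]]
t 8.25 p [ 470.68 -127.69  135.81] psi 0.033 slope 29.8 roll 0.0 F [-4.32  0.74 -6.24] T [0.01 1.5  0.14] g -0.0 q [-0.92  0.23  2.41  1.84  0.82 -1.  ]
tip rel eye, tool axes [ 10.4   -0.9  -10.35]
```

View pics/j.png

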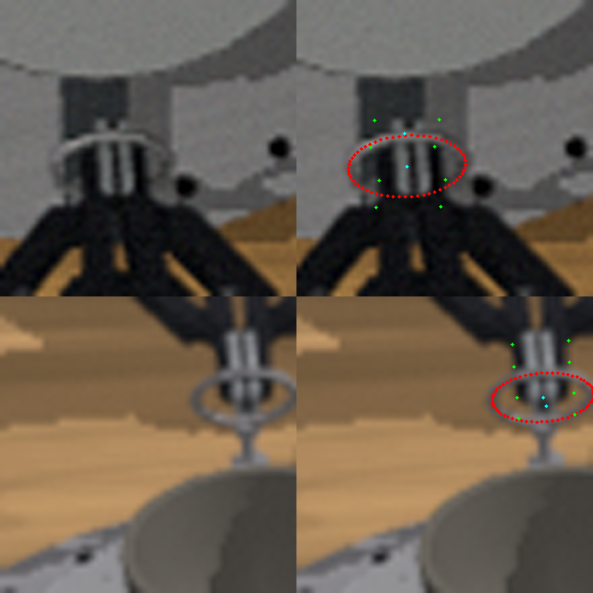

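```bash
python3 - <<'E'
src=open("afit.py").read().replace('ims={n:ctrl.capture(n) for n in("top","scene")}','ims={"top":cv2.imread("pics/top0.png")[:,:,::-1]}')
exec(src)
E
python3 fit.py
```

```text
bar yaw 0.2640000000000003 572.4933
[[  0.26 530.51]
 [  0.26 546.74]
 [  0.26 559.94]
 [  0.26 568.12]
 [  0.26 572.49]
 [  0.27 572.12]
 [  0.27 566.07]
 [  0.27 556.58]
 [  0.27 542.53]]
[ 642.66 -126.6   100.  ] {'top': 115, 'scene': 21}
['top'] ((23, np.float64(-0.16208087993435022)), array([ 626.96, -124.61,    0.01]))
['scene'] ((14, np.float64(-0.14451388771266474)), array([ 625.14, -125.18,    0.  ]))
['top', 'scene'] ((37, np.float64(-0.2662296660564645)), array([ 626.51, -124.83,    0.  ]))
```

The arm stands at about 0.020 rad and the target hole is at 0.003. I'll nudge on by about 1°.

Request:
move_arm(targets=[[[0,0.0003,-0.009,0,0.0042,0,0.0072],[0,0.0003,-0.009,0,0.0042,0,0.0072],[0,0,0,0,0,0,0]]])

```text
time_s: 8.75
eef_pos: [470.6, -124.7, 135.9]
ee_rot: [0.002, 0.966, 0.007, -0.257]
force: [-3.2, -0.5, -5.7]
grip_width: -0.003
```

```bash
python3 afit.py; python3 look.py k 0.003 14
```

```text
bar yaw 0.004000000000000059 488.38184
[[ -0.   435.2 ]
 [ -0.   448.25]
 [  0.   462.19]
 [  0.   477.42]
 [  0.   488.38]
 [  0.01 482.03]
 [  0.01 475.31]
 [  0.01 469.3 ]
 [  0.01 458.69]]
t 8.85 p [ 470.67 -124.73  135.86] psi 0.014 slope 29.8 roll 0.0 F [-3.81  0.37 -5.99] T [-0.01  1.53  0.02] g 0.01 q [-0.9   0.22  2.41  1.88  0.81 -1.01]
tip rel eye, tool axes [ 10.38  -0.38 -10.39]
```

View pics/k.png

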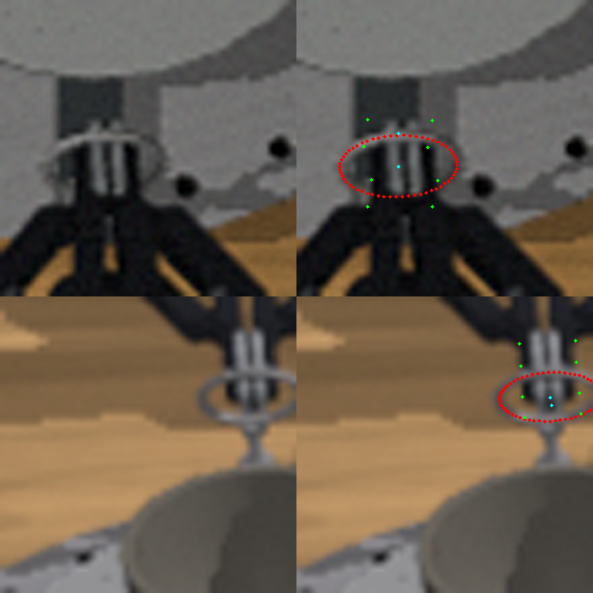

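The arm is over the next hole at 0.004. I'll lower gently and watch when the spring load leaves the finger.

Request:
move_arm(targets=[[[0,0.01,0,0.0175,0,0,0],[0,0.01,0,0.0175,0,0,0],[0,0,0,0,0,0,0]]])

```text
time_s: 9.25
eef_pos: [470.6, -124.8, 129.4]
ee_rot: [0.002, 0.966, 0.007, -0.257]
force: [-3.8, 1.2, -4.2]
grip_width: 0.002
```

Request:
move_arm(targets=[[[0,0.01,0,0.0175,0,0,0],[0,0,0,0,0,0,0]]])

```text
time_s: 9.45
eef_pos: [470.6, -124.9, 126.5]
ee_rot: [0.002, 0.966, 0.007, -0.257]
force: [-4.2, 1.5, -5.3]
grip_width: -0.001
```

```bash
python3 afit.py; python3 look.py l 0.003 5
```

```text
bar yaw 0.004000000000000059 499.89767
[[ -0.   429.77]
 [ -0.   447.2 ]
 [  0.   465.3 ]
 [  0.   484.68]
 [  0.   499.9 ]
 [  0.01 496.8 ]
 [  0.01 493.42]
 [  0.01 490.71]
 [  0.01 479.85]]
t 9.55 p [ 470.67 -124.91  126.73] psi 0.014 slope 29.8 roll -0.0 F [-3.69  0.72 -5.02] T [0.02 1.36 0.16] g 0.0 q [-0.9   0.25  2.42  1.92  0.82 -1.06]
tip rel eye, tool axes [ 10.44  -0.2  -10.28]
```

View pics/l.png

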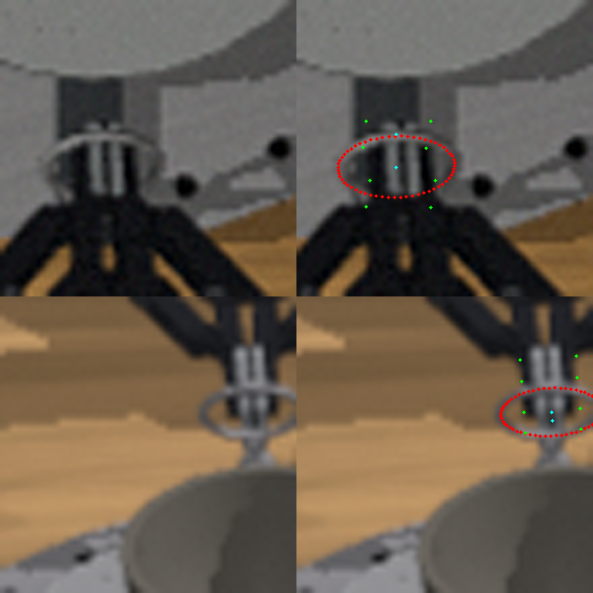

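The load is still on the finger with the pin well below the 10 mm riding height, so the pin is going into the hole. I'll continue down.

Request:
move_arm(targets=[[[0,0.01,0,0.0175,0,0,0],[0,0.01,0,0.0175,0,0,0],[0,0,0,0,0,0,0]]])

```text
time_s: 9.95
eef_pos: [471.0, -125.2, 120.8]
ee_rot: [0.002, 0.967, 0.007, -0.256]
force: [-1.3, 0.6, -3.0]
grip_width: 0.003
```

Request:
move_arm(targets=[[[0,0.01,0,0.0175,0,0,0],[0,0.01,0,0.0175,0,0,0],[0,0.01,0,0.0175,0,0,0],[0,0,0,0,0,0,0]]])

```text
time_s: 10.35
eef_pos: [470.7, -125.0, 111.4]
ee_rot: [0.002, 0.966, 0.007, -0.257]
force: [0.3, 0.7, -0.9]
grip_width: 0.0
```

```bash
python3 afit.py; python3 look.py m 0.004 0
```

```text
bar yaw 0.010000000000000064 529.091
[[  0.   497.81]
 [  0.   521.43]
 [  0.01 523.9 ]
 [  0.01 526.29]
 [  0.01 529.09]
 [  0.01 518.92]
 [  0.01 502.  ]
 [  0.02 486.75]
 [  0.02 469.53]]
t 10.45 p [ 470.7  -124.97  111.66] psi 0.014 slope 29.8 roll -0.0 F [-0.21 -0.21  0.54] T [-0.02  0.41 -0.01] g 0.0 q [-0.9   0.31  2.43  1.97  0.84 -1.14]
tip rel eye, tool axes [15.48 -0.31 -1.56]
```

View pics/m.png

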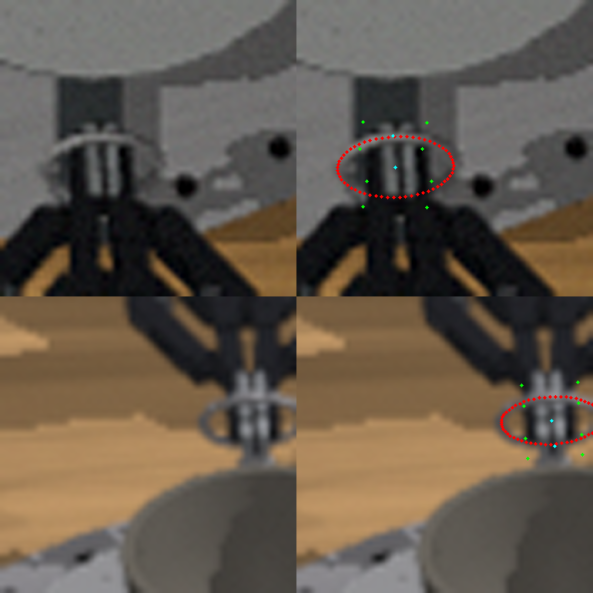

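The ring fits the model at lift 0 in the next hole, and there is no force on the finger. I'll withdraw straight back along the finger.

Request:
move_arm(targets=[[[0,-0.05,0,0.008,0,0,0],[0,-0.06,0,0,0,0,0],[0,-0.08,0,0,0,0,0],[0,-0.1,0,0,0,0,0],[0,-0.1,0,0,0,0,0]]])

```text
time_s: 11.05
eef_pos: [418.5, -125.3, 139.9]
ee_rot: [0.002, 0.966, 0.007, -0.257]
force: [-0.2, 0.7, 0.2]
grip_width: 0.0
```

```bash
python3 look.py n 0.004 0
```

```text
t 11.05 p [ 418.47 -125.29  139.94] psi 0.014 slope 29.8 roll -0.0 F [-0.18  0.66  0.17] T [ 0.    0.36 -0.02] g 0.0 q [-1.1   0.12  2.53  1.71  0.9  -1.01]
tip rel eye, tool axes [-43.9   -0.73  -0.13]
```

View pics/n.png

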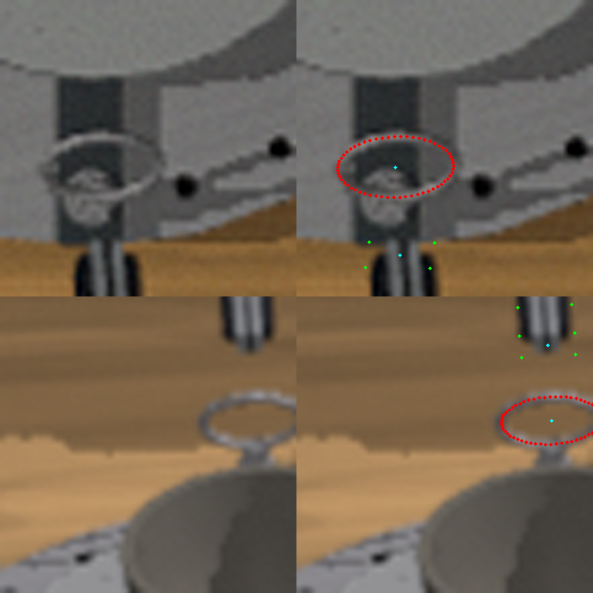

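The finger is out of the ring; the tip is at scene-crop (345, 250) and the ring at (420, 250). Joint 3 is close to its range limit, so I'll back off upward while pitching down.

Request:
move_arm(targets=[[[0,-0.05,0,-0.087,0,-0.06,0],[0,-0.05,0,-0.087,0,-0.06,0],[0,-0.05,0,-0.09,0,-0.06,0],[0,0,0,0,0,0,0],[0,0,0,0,0,0,0]]])

```text
time_s: 11.65
eef_pos: [422.4, -124.7, 183.1]
ee_rot: [0.003, 0.939, 0.008, -0.343]
force: [0.6, -0.5, -0.2]
grip_width: -0.003
```

```bash
python3 - <<'E'
from h import *
st()
b=ctrl.capture("top"); a=ctrl.capture("scene")
crop(b,110,300,225,415,3,"pics/tz.png"); crop(a,140,300,150,345,4,"pics/sz.png")
for l in ("bowl","slip_dish","flute_stamp","rib","loop_tool","cup"):
    print(l,[(np.array(k["point"]),round(k["confidence"],2)) for k in ctrl.recognise(l,"top")[:3]])
E
sed -i 's/ims={n:.*/ims={n:ctrl.capture(n) for n in("top","scene")}/' afit.py; python3 afit.py|head -1
```

```text
t 11.65 p [ 422.4  -124.75  183.09] psi 0.018 slope 40.1 roll -0.0 F [ 0.62 -0.53 -0.19] T [ 0.01  0.39 -0.05] g -0.0 q [-0.98 -0.09  2.38  1.25  0.74 -0.36]
bowl [(array([270. , 449.1]), 0.92), (array([142.5, 188.4]), 0.85), (array([192.7, 325.5]), 0.57)]
slip_dish [(array([235.5, 271.8]), 0.76)]
flute_stamp [(array([170.6, 377.2]), 0.56)]
rib [(array([322.3, 296.8]), 0.66)]
loop_tool [(array([296.8, 399.5]), 0.84), (array([217.6, 314. ]), 0.68)]
cup [(array([295.8, 242.3]), 0.87)]
bar yaw 0.010000000000000064 566.3399
```

View pics/tz.png

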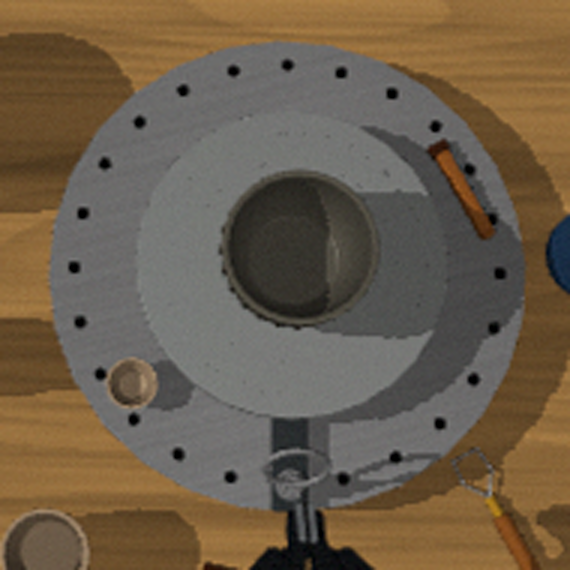

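View pics/sz.png

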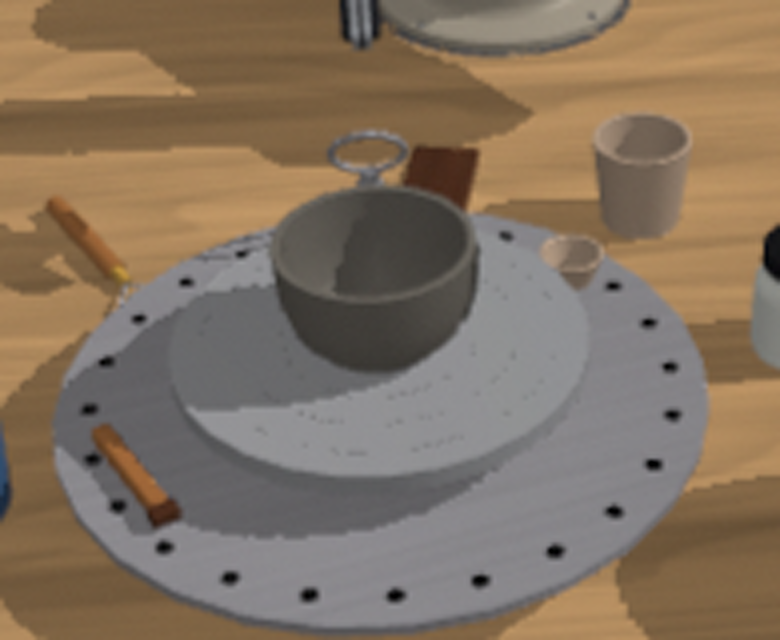

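The checks are good: the start hole is free at tz (479, 343), the ring and pin are over the next hole at (487, 290), and the bowl, dish and stamp haven't moved. I'll hand it in.

```bash
python3 -c "
from rig import ctrl
print(ctrl.finish_job())"
```

```text
the job is handed in; nothing more can be done
None
```

The wheel is turned on by one division and the job is handed in. I hooked the shut fingertips, both together, about 17 mm through the pull ring. They lifted the pin by roughly 14 mm and swung the arm about 15° clockwise to the next hole. I then lowered the pin until the spring load left the finger, and drew the finger straight out. The job was handed in at about 12 s.

**Last checks:**
- **Pin:** the ring fits the model at lift 0, to about 1 mm. The start hole shows open and the next hole lies under the pin.
- **Forces:** about 8 N at most by my readings while the pin was held up, and about 0 after withdrawing.
- **Other things:** the bowl, dish and stamp look unmoved in both views, and the rib and cup were found within a few pixels of where they were. I did not separately measure how well the bowl is centred.

**Disagreements:**
- **Arm angle:** the arm-edge fit gave 0.010 rad against an expected 0.003–0.005 rad. That is within the 0.007 rad play and my fit error.
- **Finger position:** the top view showed the finger about 3–4 mm off its reported pose, so I allowed for that when entering the ring.
- **Joint 3:** it reached 2.53 of its 2.56 rad range during withdrawal, so I backed off upwards instead.

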